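# Empty the ladle of sinkers into the tub and hold it tipped

## Task

Lift the ladle by its wooden handle out of the steel pot with the three lead sinkers still in its bowl, carry it to the blue tub and tip all three sinkers into the tub. Finish while still gripping the ladle: keep it held still above the tub, touching nothing else and tipped over by about 45 degrees or more, so that one can see the bowl is empty; do not put it down or let go. Leave the ingots, the ingot mould and the tin can where they are.

Things in the scene. Friction and masses are not known exactly. Their poses are not given: they have to be found in the camera images.
- ladle: loose steel ladle, 0.22 kg, shallow round bowl, upright handle. Origin: centre of the bowl's underside; z up along the handle, x from the bowl's centre towards the handle. Starts upright in the pot, handle on the side away from the robot (its x within 1 rad of world +x), 190 mm tall. Tip it away from the handle (handle top leaning to its -x): the shank blocks balls
- ladle_grip (a point): point on the axis of the ladle's wooden grip, at (54, 0, 150) mm in the ladle's frame, axes as the ladle's. The grip is 20 x 20 mm (sides along the ladle's x and y), from z = 115 to 190 mm in the ladle's frame; below it a flat steel shank 6 mm (x) x 14 mm (y) goes down to the bowl's rim
- ladle_bowl (a point): centre of the bowl's mouth, at (0, 0, 14) mm in the ladle's frame. Rim radius 52 mm, level with this point all round; flat bottom of radius 26 mm, 4 mm thick; 3 mm wall that flares outwards at 28 degrees above level, so balls begin to roll out when it is tipped past about 28 degrees, and 45 to 50 degrees empties it
- pot: fixed round steel pot, the ladle's holder: outer radius 67 mm, inner radius 62 mm, rim 62 mm above the table, inner floor 20 mm above the table (the ladle stands on it); a thin dark 150 mm square plate under it is look only. Origin: centre of its underside, on the table, z up
- tub: fixed blue plastic open tub, 240 mm (its x) x 200 mm (its y) x 90 mm high, walls and floor 5 mm; a 6 mm thick lip around the rim stands out 11 mm (look only). Origin: centre of its underside, on the table, z up
- sinker0: round grey lead sinker (ball), 18 mm diameter, about 34 g, lying in the ladle's bowl; its frame turns with it as it rolls and its origin is on its surface, so use its centre point
- sinker1: round grey lead sinker (ball), 18 mm diameter, about 34 g, lying in the ladle's bowl; its frame turns with it as it rolls and its origin is on its surface, so use its centre point
- sinker2: round grey lead sinker (ball), 18 mm diameter, about 34 g, lying in the ladle's bowl; its frame turns with it as it rolls and its origin is on its surface, so use its centre point
- sinker0_center (a point): centre of the ball sinker0
- sinker1_center (a point): centre of the ball sinker1
- sinker2_center (a point): centre of the ball sinker2
- ingot_a: bystander: loose grey ingot 30 x 95 x 21 mm lying on the table; origin centre of its underside, y along its length; leave alone
- ingot_b: bystander: second ingot of the same shape, at one side; leave alone
- mould: bystander: loose dark iron ingot mould, open tray of four cavities 70 x 200 x 28 mm (long along its y) with a 60 mm rod handle at its +y end; origin centre of its underside; leave alone
- can: bystander: loose upright tin can, radius 37 mm, 100 mm high; origin centre of its underside; leave alone

How it is judged:
On the way:
1. the ladle is held up clear of the pot with all three sinkers in its bowl (height (world z) of ladle above 0.075 m and angle between ladle's own z axis and vertical below 0.5 rad and contact force between the fingers and ladle above 1 N and distance between each of sinker0_center, sinker1_center, sinker2_center and ladle_bowl below 0.05 m), for 0.2 s.
At the end, for the whole second after the job is handed in: All sinkers inside the tub below 60 mm; ladle gripped (over 1 N), still, tipped over 35 degrees, bowl centre over 110 mm above the table and within 200 mm of the tub centre, touching neither tub nor pot; ingots, mould and can within 30 mm of their starts (x of sinker0_center in the frame of tub between -0.12 and 0.12 m and y of sinker0_center in the frame of tub between -0.1 and 0.1 m and z of each of sinker0_center, sinker1_center, sinker2_center in the frame of tub below 0.06 m and linear speed of each of sinker0, sinker1, sinker2 below 0.3 m/s and x of sinker1_center in the frame of tub between -0.12 and 0.12 m and y of sinker1_center in the frame of tub between -0.1 and 0.1 m and x of sinker2_center in the frame of tub between -0.12 and 0.12 m and y of sinker2_center in the frame of tub between -0.1 and 0.1 m and angle between ladle's own z axis and vertical above 0.61 rad and height (world z) of ladle_bowl above 0.11 m and horizontal distance between ladle_bowl and tub below 0.2 m and contact force between the fingers and ladle above 1 N and contact force between ladle and tub below 0.2 N and contact force between ladle and pot below 0.2 N and linear speed of ladle below 0.05 m/s and distance of each of ingot_a, ingot_b, mould, can from where it was at the start of the episode below 0.03 m); the arm keeps its last pose, push and grip.
It fails at once if a bystander is pushed more than 30 mm (distance of any of ingot_a, ingot_b, mould, can from where it was at the start of the episode above 0.03 m).
It also fails if it takes over 51 s, if anything falls off the work surface, if the arm or the gripper's body presses on something with over 40 N, if the wrist force passes 120 N, or if a joint passes its speed limit or range.

## Robot

A 6-joint arm with a two-finger parallel gripper is mounted at the origin on the work surface. World frame = base frame: x ahead of the robot, y to its left, z up, the work surface at z = 0. Lengths are in m, angles in rad, forces in N, time in s.
With the tool pointing down it reaches from about 0.35 to 0.725 m from the base axis. Payload 6 kg.
Tool frame: the origin (TCP) lies on the centre line of the jaws, within the pads' length; the fingertips stand 19 mm ahead of it and the grasp point (between the pads) is the TCP; z points along the fingers, y is the line along which they close (so a half turn about z gives the same grasp; the last joint's range is limited). The gripper opens to 85 mm and grips with 20 to 120 N. Pads are 22 mm wide; open, the fingers measure 114 mm over their backs; the gripper's body (76 mm by 85 mm) begins 54 mm behind the grasp point. The pads swing forward as they close: fully open they stand 13 mm farther back than shut.
Start: joints at [1.578, 0.04, 0.085, 0, -1.615, -0.334], TCP at [0.193, 0.568, 0.25] pointing down, gripper open.
Joint ranges: [-2.56, 2.56], [-1.29, 2.01], [-1.08, 1.49], [-3.29, 1.98], [-2.81, -0.18], [-2.99, 2.99]. Speed limits (rad/s): [2.57, 2.57, 3.01, 3.14, 3.14, 3.14].

## Interface

Orientations are given as a unit quaternion [x, y, z, w].
In Python, from bench import manip, vision, find_in, masks_of, pinpoint gives the robot as it stands.
- The arm moves only by the shell command python3 -m crank 'ROWS' [FORCE]. ROWS is a JSON object of lists of equal length, an entry for each row: "xyz": the shift along the tool's x, y, z in mm, a list of three; "twist": the turn, a rotation vector about the tool's x, y, z in rad, a list of three; "fingers": the closure, from 0 (fully open) to 1 (shut). A call has 1 to 8 rows; each row is the pose to reach, as a shift and turn from the pose commanded when the call began, along the tool's axes at that moment; what a row does not reach only later rows make up. A row lasts 1/8 s, in which the tool goes at most 62.5 mm and 10.7 degrees, less where a joint would pass 70% of its speed; a pose out of reach is approached as far as the arm can. A call with a gripper value outside its range is refused whole. The fingers move at their own pace and stop on an object; FORCE is the grip in N (left out, the last holds). Time passes only in rows, so rows that repeat a pose let the fingers close. It gives the time, the measured TCP pose, the force, the opening and the grip force at its end, in the units of the state.
- manip.state(): the state, without advancing time (a new reading comes with each control period).
- vision.get_image(name): name is "scene" or "top"; returns a dict with "img" (480x640x3 uint8, blue, green, red), "K" (3x3 intrinsics, pixels), "dist_coeffs" ([k1, k2, p1, p2, k3] as OpenCV has them; the pictures are not rectified), "camera_from_world" (4x4, takes a point from world to camera coordinates). Camera axes: x right, y down, z forward; pixel columns grow to the right and rows downward; lengths in m; the calibration is good to about 2 mm. A picture is of the moment at which its call begins. There is no depth.
- manip.job_done(): hands the job in; it is judged then, once.
Trained networks look in a picture, given as the dict that the camera call returned (one of the last four; its "shot" number tells which), for a name from the list of things; names that differ only in an ending like _2 or _b are one class to them, and where a whole thing is asked for, a point or a joint stands for the part that bears it (a point fixed in the world has none). Each returns a list of dicts, best first, with "confidence" (0 to 1); they miss things now and then, are a little off and sometimes report something else, mostly with a low value. They report only what shows in the picture. A call takes as long as a camera call.
- find_in(picture, label): "xyz" ([x, y, z] in m, in world coordinates, good to about 4 mm: the middle of the surface that is visible of it).
- masks_of(picture, label): "pixels" (480x640 bool, what is visible of it).
- pinpoint(picture, label): "xyz" ([x, y, z] in m, in world coordinates, good to about 4 mm: a listed point, or the origin of a listed thing).
The state is a dict: "t": time; "joint_positions": joint angles; "joint_vel": joint speeds; "joint_torque": joint torques, N m; "tcp_pos": TCP position; "ee_rot": TCP orientation; "contact_force": force on the tool from outside, world axes, zero at the start; "ft_torque": the same for the moment, N m; "finger_gap": opening from 0.0 (shut) to 1.0 (fully open); "finger_force": force on a finger pad.
Only numpy, scipy, OpenCV 4.12 (cv2) and the standard library are available. Lean on these libraries where they do the work, as an engineer would, in place of code of your own. Each camera call takes 0.05 s, during which the arm holds its last target. There are 200 camera calls.

## Working session

There is one attempt and no reset: what is moved stays moved. The work goes in short steps, Python scripts to look and compute and a shell command to move; the robot and the scene stay as the last step left them, time stands still between calls to the robot, and variables do not carry over. Pictures are saved under pics/ and viewed, at most 10 in all, crops included, and the job is handed in when it is done.

```bash
mkdir -p pics
cat > h.py <<'E'
from bench import manip, vision, find_in, masks_of, pinpoint
import numpy as np, cv2
from scipy.spatial.transform import Rotation as R
E
python3 - <<'E'
from h import *
s=manip.state(); print(s['t'],s['tcp_pos'],s['ee_rot'],s['finger_gap'])
print(R.from_quat(s['ee_rot']).as_matrix().round(3))
for n in ['scene','top']:
    p=vision.get_image(n); cv2.imwrite(f'pics/{n}0.png',p['img'])
    for l in ['ladle','ladle_grip','ladle_bowl','pot','tub','can','mould','ingot_a','sinker0_center']:
        print(n,l,[(np.round(d['xyz'],3).tolist(),round(d['confidence'],2)) for d in pinpoint(p,l)][:4])
E
```

```text
0.0 [0.19241755 0.56799496 0.24925744] [ 9.86683515e-01 -1.62649391e-01 -7.55291116e-05  9.00061558e-04] 0.9984374791170151
[[ 0.947 -0.321 -0.   ]
 [-0.321 -0.947 -0.002]
 [ 0.     0.002 -1.   ]]
scene ladle [([0.484, -0.235, 0.019], 0.79)]
scene ladle_grip [([0.537, -0.258, 0.17], 0.91)]
scene ladle_bowl [([0.486, -0.237, 0.03], 0.86)]
scene pot [([0.49, -0.234, -0.0], 0.6)]
scene tub [([0.546, 0.19, 0.002], 0.75)]
scene can [([0.505, 0.494, -0.0], 0.6)]
scene mould [([0.766, 0.103, 0.0], 0.86)]
scene ingot_a [([0.768, -0.149, -0.003], 0.66), ([0.583, -0.47, -0.0], 0.66)]
scene sinker0_center [([0.498, -0.231, 0.034], 0.62)]
top ladle [([0.493, -0.235, 0.02], 0.76)]
top ladle_grip [([0.538, -0.261, 0.169], 0.7)]
top ladle_bowl [([0.485, -0.234, 0.029], 0.89), ([0.49, -0.234, 0.019], 0.7)]
top pot [([0.489, -0.239, 0.001], 0.81), ([0.489, -0.247, 0.035], 0.41), ([0.538, -0.261, 0.168], 0.16)]
top tub [([0.548, 0.187, -0.003], 0.56), ([0.486, -0.246, 0.032], 0.5)]
top can [([0.502, 0.498, 0.001], 0.94)]
top mould [([0.761, 0.1, -0.004], 0.57)]
top ingot_a [([0.771, -0.148, 0.0], 0.85)]
top sinker0_center [([0.496, -0.228, 0.035], 0.59)]
```

View pics/top0.png

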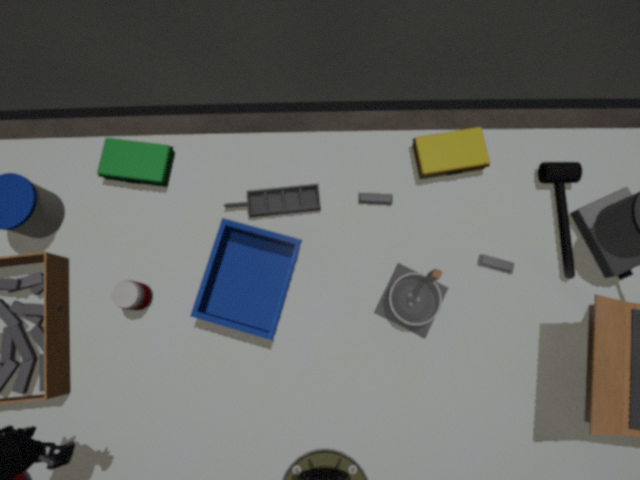

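View pics/scene0.png

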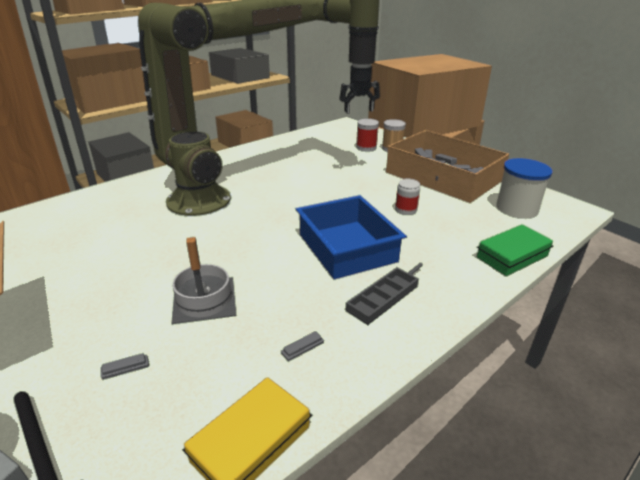

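The ladle handle is at about (435,274) in the top view, the pot at (415,298), and the tub at (247,279), turned slightly. The networks agree with the known heights: grip z is 0.17 and bowl z is 0.03. The ladle's x axis points along the radius from the base, at about -0.45 rad, so I'll grip across its x faces.

```bash
cat >> h.py <<'E'
def rows(pos, Rt, st=None):
    """shift (mm) and rotation vector, in the present tool axes, to the world pose"""
    s=st or manip.state(); R0=R.from_quat(s['ee_rot'])
    return (R0.inv().apply(np.array(pos)-s['tcp_pos'])*1000).round(1).tolist(), (R0.inv()*Rt).as_rotvec().round(3).tolist()
def pose(yaw, tip=0):
    """tool down, closing along ladle x of heading yaw; tipped by tip (handle top leaning to -x)"""
    c,s=np.cos(yaw),np.sin(yaw)
    M=np.column_stack([[-s,c,0],[c,s,0],[0,0,-1]])
    # same sense as at the start: y opposite to the radius
    M[:,0]*=-1; M[:,1]*=-1
    return R.from_rotvec(-tip*np.array([-s,c,0]))*R.from_matrix(M)
E
python3 - <<'E'
from h import *
s=manip.state()
print(pose(1.244).as_matrix().round(2))
# ladle yaw, averaged over two more pictures
g=[];b=[]
for n in ['scene','top']*3:
    p=vision.get_image(n)
    for l,a in (('ladle_grip',g),('ladle_bowl',b)):
        d=pinpoint(p,l)
        if d: a.append(d[0]['xyz'])
g=np.array(g);b=np.array(b);print(g.round(4),b.round(4))
G=g.mean(0);v=G-b.mean(0);print(G,np.hypot(*v[:2]),np.arctan2(v[1],v[0]))
yaw=-0.45
print(rows([0.55,0.2,0.3],pose(0.35)))
print(rows([G[0],G[1],0.3],pose(yaw)))
E
```

```text
[[ 0.95 -0.32  0.  ]
 [-0.32 -0.95 -0.  ]
 [ 0.    0.   -1.  ]]
[[ 0.5357 -0.2584  0.1707]
 [ 0.5393 -0.2601  0.1712]
 [ 0.5355 -0.2593  0.1688]
 [ 0.5384 -0.2593  0.1692]
 [ 0.5366 -0.2577  0.169 ]
 [ 0.5395 -0.2589  0.17  ]] [[ 0.4824 -0.2338  0.0292]
 [ 0.4857 -0.2326  0.0315]
 [ 0.4865 -0.234   0.0318]
 [ 0.4846 -0.2318  0.0344]
 [ 0.4852 -0.2344  0.0317]
 [ 0.4844 -0.2358  0.0311]]
[ 0.5375     -0.25895     0.16981667] 0.058422343994209786 -0.44629577150150473
([456.7, 234.0, -49.7], [0.0, -0.0, 0.894])
([592.2, 672.7, -49.6], [0.0, -0.0, 1.694])
```

```bash
python3 -m crank '{"xyz":[[60,10,-50],[115,25,-50],[170,50,-50],[230,80,-50],[285,115,-50],[345,150,-50],[400,190,-50],[457,234,-50]],"twist":[[0,0,0.1],[0,0,0.2],[0,0,0.32],[0,0,0.44],[0,0,0.56],[0,0,0.68],[0,0,0.79],[0,0,0.894]],"fingers":[0,0,0,0,0,0,0,0]}' 80
python3 - <<'E'
from h import *
s=manip.state();print(s['t'],s['tcp_pos'],s['joint_positions'])
print(rows([0.5375,-0.259,0.3],pose(-0.446)))
E
```

```text
t: 2.9
tcp_pos: [0.5317, 0.2267, 0.3004]
ee_rot: [0.818, -0.575, 0.0, -0.0]
contact_force: [1.3, 0.5, 0.0]
finger_gap: 0.999
finger_force: 0.0
2.9 [0.53169696 0.22671336 0.30036834] [ 7.49978482e-01 -7.13980872e-03  1.28130138e-01  9.21103275e-05
 -1.70584579e+00 -4.03282364e-01]
([458.8, 159.6, 0.3], [-0.0, 0.0, 0.793])
```

```bash
python3 -m crank '{"xyz":[[55,15,0],[110,32,0],[170,52,0],[225,72,0],[285,95,0],[340,115,0],[400,137,0],[445,155,0]],"twist":[[0,0,0.09],[0,0,0.18],[0,0,0.28],[0,0,0.38],[0,0,0.48],[0,0,0.58],[0,0,0.68],[0,0,0.77]],"fingers":[0,0,0,0,0,0,0,0]}' 80
python3 -m crank '{"xyz":[[0,0,0],[0,0,0],[0,0,0]],"twist":[[0,0,0],[0,0,0],[0,0,0]],"fingers":[0,0,0]}'
python3 - <<'E'
from h import *
s=manip.state();print(s['t'],s['tcp_pos'],s['joint_positions'])
print(rows([0.5375,-0.259,0.172],pose(-0.446)))
E
```

```text
t: 3.9
tcp_pos: [0.5373, -0.245, 0.3003]
ee_rot: [-0.542, 0.84, -0.0, -0.0]
contact_force: [1.1, 0.6, 0.3]
finger_gap: 1.0
finger_force: 0.0
t: 4.28
tcp_pos: [0.538, -0.2417, 0.3006]
ee_rot: [-0.545, 0.838, -0.0, 0.0]
contact_force: [-0.6, 0.5, 0.5]
finger_gap: 1.0
finger_force: 0.0
4.275 [ 0.53799176 -0.24166513  0.30059928] [-8.25096488e-02  2.40273551e-02  1.59941199e-01  1.17719608e-05
 -1.70623318e+00 -3.35641076e-01]
([16.1, -6.5, 128.6], [-0.0, 0.0, 0.028])
```

```bash
python3 -m crank '{"xyz":[[16,-6.5,0],[16,-6.5,20],[16,-6.5,50],[16,-6.5,80],[16,-6.5,105],[16,-6.5,120],[16,-6.5,128.5],[16,-6.5,128.5]],"twist":[[0,0,0.028],[0,0,0.028],[0,0,0.028],[0,0,0.028],[0,0,0.028],[0,0,0.028],[0,0,0.028],[0,0,0.028]],"fingers":[0,0,0,0,0,0,0,0]}' 80
python3 - <<'E'
from h import *
s=manip.state();print(s['t'],s['tcp_pos'],s['contact_force'])
print(rows([0.5375,-0.259,0.172],pose(-0.446)))
p=vision.get_image('scene'); cv2.imwrite('pics/s1.png',cv2.resize(p['img'][150:350,100:320],None,fx=3,fy=3))
E
```

```text
t: 5.28
tcp_pos: [0.5372, -0.26, 0.1719]
ee_rot: [-0.532, 0.846, -0.0, -0.0]
contact_force: [-0.5, -0.0, -0.3]
finger_gap: 0.997
finger_force: 0.0
5.275 [ 0.53721592 -0.26000005  0.17194151] [-0.50350085 -0.04118032 -0.25574234]
([-1.0, 0.2, -0.1], [-0.0, -0.0, -0.002])
```

View pics/s1.png

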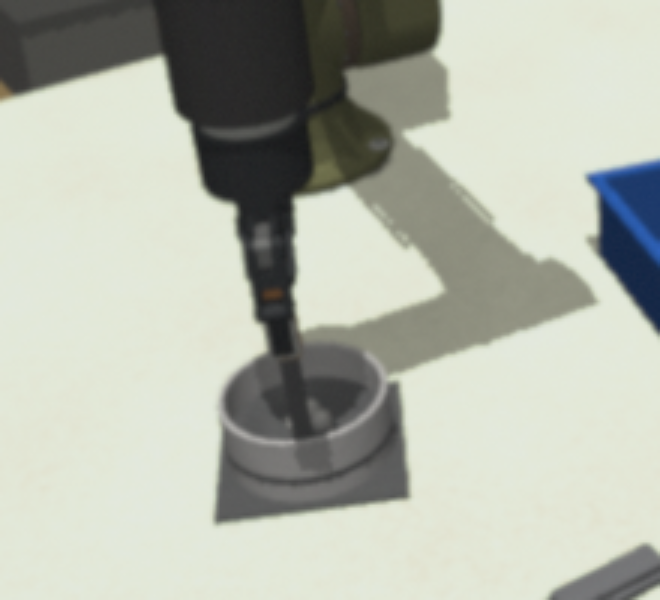

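The fingers straddle the wooden grip, seen at about (272,292) in the crop, with the handle between them. I'm closing now.

```bash
python3 -m crank '{"xyz":[[0,0,0],[0,0,0],[0,0,0],[0,0,0],[0,0,0],[0,0,0],[0,0,0],[0,0,0]],"twist":[[0,0,0],[0,0,0],[0,0,0],[0,0,0],[0,0,0],[0,0,0],[0,0,0],[0,0,0]],"fingers":[0.2,0.4,0.55,0.65,0.72,0.8,1,1]}' 80
python3 -m crank '{"xyz":[[0,0,0],[0,0,0],[0,0,-3],[0,0,-6]],"twist":[[0,0,0],[0,0,0],[0,0,0],[0,0,0]],"fingers":[1,1,1,1]}' 80
```

```text
t: 6.32
tcp_pos: [0.5371, -0.2598, 0.1721]
ee_rot: [-0.532, 0.846, 0.0, -0.0]
contact_force: [-1.7, 1.5, 3.9]
finger_gap: 0.222
finger_force: 77.6
t: 6.82
tcp_pos: [0.537, -0.2599, 0.1768]
ee_rot: [-0.532, 0.847, 0.0, -0.0]
contact_force: [-0.0, -0.3, -2.6]
finger_gap: 0.225
finger_force: 77.5
```

```bash
python3 -m crank '{"xyz":[[0,0,-5],[0,0,-12],[0,0,-22],[0,0,-34],[0,0,-46],[0,0,-58],[0,0,-70],[0,0,-82]],"twist":[[0,0,0],[0,0,0],[0,0,0],[0,0,0],[0,0,0],[0,0,0],[0,0,0],[0,0,0]],"fingers":[1,1,1,1,1,1,1,1]}' 80
python3 -m crank '{"xyz":[[0,0,-12],[0,0,-24],[0,0,-36],[0,0,-46],[0,0,-55],[0,0,-60],[0,0,-62],[0,0,-62]],"twist":[[0,0,0],[0,0,0],[0,0,0],[0,0,0],[0,0,0],[0,0,0],[0,0,0],[0,0,0]],"fingers":[1,1,1,1,1,1,1,1]}' 80
python3 - <<'E'
from h import *
p=vision.get_image('top')
for l in ['ladle_bowl','ladle_grip','sinker0_center']:
    print(l,[(np.round(d['xyz'],3).tolist(),round(d['confidence'],2)) for d in pinpoint(p,l)][:3])
q=vision.get_image('scene')
for l in ['ladle_bowl','ladle_grip','sinker0_center']:
    print(l,[(np.round(d['xyz'],3).tolist(),round(d['confidence'],2)) for d in pinpoint(q,l)][:3])
cv2.imwrite('pics/s2.png',np.hstack([cv2.resize(p['img'][200:360,350:500],(400,427)),cv2.resize(q['img'][150:310,100:250],(400,427))]))
s=manip.state();print(s['tcp_pos'],s['joint_positions'])
for t in ['tub']: print([np.round(d['xyz'],3).tolist() for x in (p,q) for d in pinpoint(x,t)[:1]])
m=masks_of(p,'tub')[0]['pixels'].astype(np.uint8)
print(cv2.minAreaRect(np.argwhere(m)[:,::-1].astype(np.float32)))
E
```

```text
t: 7.82
tcp_pos: [0.5372, -0.26, 0.2607]
ee_rot: [-0.532, 0.847, -0.0, 0.0]
contact_force: [-0.8, 0.0, -3.3]
finger_gap: 0.227
finger_force: 77.7
t: 8.82
tcp_pos: [0.5371, -0.2599, 0.3216]
ee_rot: [-0.532, 0.846, 0.0, -0.0]
contact_force: [-0.5, 0.3, -3.2]
finger_gap: 0.225
finger_force: 77.9
ladle_bowl [([0.485, -0.235, 0.18], 0.92)]
ladle_grip [([0.539, -0.262, 0.319], 0.68)]
sinker0_center [([0.496, -0.227, 0.183], 0.57)]
ladle_bowl [([0.506, 0.494, -0.0], 0.75), ([0.486, -0.237, 0.183], 0.69), ([0.489, -0.233, 0.002], 0.56)]
ladle_grip [([0.537, -0.26, 0.319], 0.59)]
sinker0_center [([0.502, -0.23, 0.182], 0.37), ([0.486, -0.234, 0.17], 0.26)]
[ 0.53711993 -0.25993749  0.3217573 ] [-1.15120007e-01  5.13929727e-02  2.26890170e-01  6.25772911e-05
 -1.74644171e+00 -3.32870202e-01]
[[0.548, 0.189, -0.002], [0.544, 0.188, 0.0]]
((246.17701721191406, 278.003173828125), (85.54796600341797, 105.1800765991211), 16.966148376464844)
```

View pics/s2.png

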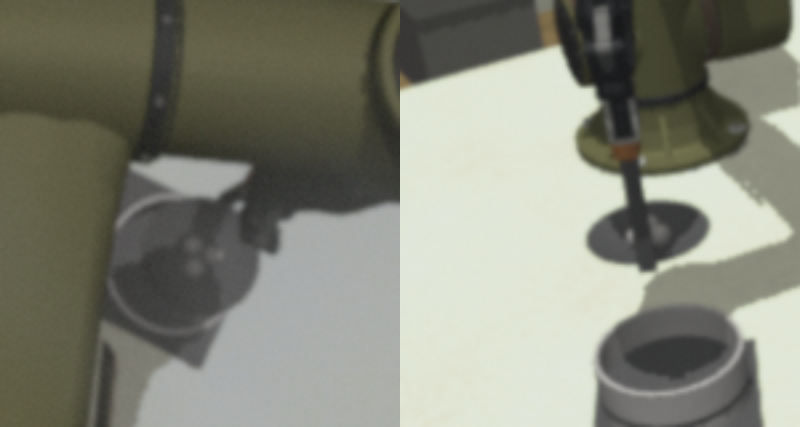

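The ladle is held upright, clear of the pot: bowl z is about 0.18, and three balls show at about (195,250) in the left crop. The tub's long axis runs at about -0.30 rad. I'll turn the ladle to a heading of about 0.67 rad, which is the arm's plane at the tub, then carry it there slowly.

Run:
```python
from h import *
s=manip.state()
a=np.array(s['tcp_pos']); b=np.array([0.559,0.197,0.305])
for i in range(4):
    f=(3*(i/8)**2/2 if i<0 else i/3)
    print(rows(a+(b-a)*i/3,pose(-0.446+1.116*i/3)))
```

```text
([0.0, 0.0, 0.0], [-0.0, -0.0, -0.002])
([-140.4, 59.4, 5.6], [-0.0, -0.0, -0.374])
([-280.9, 118.8, 11.2], [-0.0, -0.0, -0.746])
([-421.3, 178.3, 16.8], [-0.0, -0.0, -1.118])
```

```bash
python3 -m crank '{"xyz":[[-4,2,0],[-12,5,0],[-24,10,1],[-40,17,2],[-58,25,2],[-77,33,3],[-96,41,4],[-115,49,5]],"twist":[[0,0,-0.01],[0,0,-0.03],[0,0,-0.065],[0,0,-0.107],[0,0,-0.155],[0,0,-0.205],[0,0,-0.255],[0,0,-0.306]],"fingers":[1,1,1,1,1,1,1,1]}' 80
python3 - <<'E'
from h import *
s=manip.state();print(rows([0.559,0.197,0.305],pose(0.67)),s['joint_positions'])
E
```

```text
t: 10.38
tcp_pos: [0.5428, -0.1333, 0.317]
ee_rot: [-0.657, 0.754, -0.0, 0.0]
contact_force: [1.1, 0.6, -2.8]
finger_gap: 0.221
finger_force: 77.9
([-329.4, 29.3, 12.0], [-0.0, -0.0, -0.808]) [ 1.18511163e-01 -5.18153105e-02  1.14924183e-01  6.31048870e-06
 -1.73709111e+00 -2.56271538e-01]
```

```bash
python3 -m crank '{"xyz":[[-20,2,0],[-40,4,1],[-60,5,2],[-80,7,3],[-100,9,4],[-120,11,5],[-140,12,5],[-160,14,6]],"twist":[[0,0,-0.05],[0,0,-0.1],[0,0,-0.15],[0,0,-0.2],[0,0,-0.25],[0,0,-0.3],[0,0,-0.35],[0,0,-0.4]],"fingers":[1,1,1,1,1,1,1,1]}' 80
python3 - <<'E'
from h import *
s=manip.state();print(rows([0.559,0.197,0.305],pose(0.67)),s['joint_positions'])
E
```

```text
t: 11.38
tcp_pos: [0.5517, 0.0266, 0.3108]
ee_rot: [0.793, -0.609, 0.0, -0.0]
contact_force: [0.2, 0.5, -3.0]
finger_gap: 0.222
finger_force: 77.9
([-162.7, -51.0, 5.8], [-0.0, -0.0, -0.409]) [ 4.12009952e-01 -7.13159851e-02  8.49894430e-02  1.30614970e-04
 -1.72700731e+00 -1.50748054e-01]
```

```bash
python3 -m crank '{"xyz":[[-20,-6,1],[-40,-12,1],[-60,-19,2],[-79,-25,3],[-97,-30,4],[-113,-35,4],[-127,-40,5],[-139,-44,5]],"twist":[[0,0,-0.05],[0,0,-0.1],[0,0,-0.15],[0,0,-0.2],[0,0,-0.245],[0,0,-0.285],[0,0,-0.32],[0,0,-0.35]],"fingers":[1,1,1,1,1,1,1,1]}' 80
python3 -m crank '{"xyz":[[-8,-1,0],[-14,-3,0],[-18,-4,0],[-20,-4,0],[-20,-4,0],[-20,-4,0]],"twist":[[0,0,-0.02],[0,0,-0.04],[0,0,-0.053],[0,0,-0.057],[0,0,-0.057],[0,0,-0.057]],"fingers":[1,1,1,1,1,1]}' 80
python3 - <<'E'
from h import *
s=manip.state();print(s['tcp_pos'],s['joint_positions'])
print(rows([0.559,0.197,0.305],pose(0.67)))
for a in (.2,.5,.75,.9): print(rows([0.559,0.197,0.305],pose(0.67,a)))
p=vision.get_image('top');q=vision.get_image('scene')
for x in (p,q): 
  for l in ('ladle_bowl','sinker0_center'): print(l,[(np.round(d['xyz'],3).tolist(),round(d['confidence'],2)) for d in pinpoint(x,l)][:4])
cv2.imwrite('pics/s3.png',np.hstack([cv2.resize(p['img'][200:360,180:330],(400,427)),cv2.resize(q['img'][100:290,280:458],(400,427))]))
E
```

```text
t: 12.38
tcp_pos: [0.5587, 0.1718, 0.3056]
ee_rot: [0.887, -0.462, -0.0, 0.0]
contact_force: [0.2, 0.1, -3.1]
finger_gap: 0.225
finger_force: 77.9
t: 13.12
tcp_pos: [0.5506, 0.1894, 0.3059]
ee_rot: [0.899, -0.438, 0.0, 0.0]
contact_force: [0.6, -0.1, -3.4]
finger_gap: 0.23
finger_force: 77.9
[0.55057344 0.18941235 0.30585757] [ 6.75687226e-01  6.20946368e-03  1.51503386e-01  1.63477115e-04
 -1.71610178e+00 -1.10060018e-02]
([-0.8, -11.3, 0.9], [0.0, -0.0, -0.005])
([-0.8, -11.3, 0.9], [0.2, -0.001, -0.005])
([-0.8, -11.3, 0.9], [0.5, -0.001, -0.005])
([-0.8, -11.3, 0.9], [0.75, -0.002, -0.005])
([-0.8, -11.3, 0.9], [0.9, -0.003, -0.005])
ladle_bowl [([0.506, 0.156, 0.167], 0.58), ([0.546, 0.187, -0.001], 0.34)]
sinker0_center [([0.509, 0.17, 0.168], 0.45)]
ladle_bowl [([0.504, 0.154, 0.166], 0.58)]
sinker0_center [([0.513, 0.168, 0.165], 0.45)]
```

View pics/s3.png

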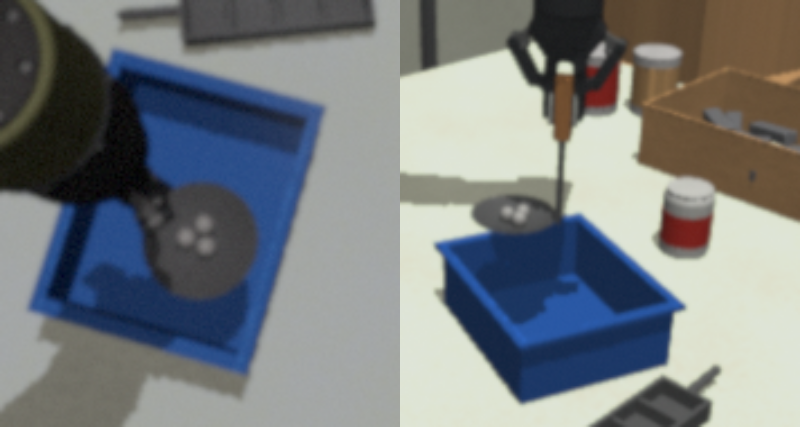

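All three balls are in the bowl, at about (198,232) in the left crop, and the bowl is inside the tub outline. Next I tip it.

```bash
python3 -m crank '{"xyz":[[0,-2,0],[0,-4,0],[0,-6,0],[0,-8,0],[0,-10,0],[0,-11,0],[0,-11,0],[0,-11,0]],"twist":[[0.02,0,0],[0.06,0,0],[0.11,0,0],[0.16,0,0],[0.21,0,0],[0.26,0,0],[0.31,0,0],[0.36,0,0]],"fingers":[1,1,1,1,1,1,1,1]}' 80
python3 - <<'E'
from h import *
s=manip.state();print(s['tcp_pos'],s['joint_positions'])
print(rows([0.559,0.197,0.305],pose(0.67,0.36)))
for a in (.65,.9): print(rows([0.559,0.197,0.305],pose(0.67,a)))
E
```

```text
t: 14.42
tcp_pos: [0.559, 0.1962, 0.3058]
ee_rot: [0.885, -0.43, 0.079, -0.162]
contact_force: [-0.4, 0.1, -2.7]
finger_gap: 0.225
finger_force: 77.9
[0.55896616 0.19617602 0.30582121] [ 0.67852639 -0.26391338 -0.13392553  0.00505555 -1.33913013 -0.01381235]
([-0.6, -0.2, 1.0], [-0.002, -0.002, -0.005])
([-0.6, -0.2, 1.0], [0.288, -0.003, -0.004])
([-0.6, -0.2, 1.0], [0.538, -0.003, -0.004])
```

```bash
python3 -m crank '{"xyz":[[0,0,0],[0,0,0],[0,0,0],[0,0,0],[0,0,0],[0,0,0],[0,0,0],[0,0,0]],"twist":[[0.05,0,0],[0.1,0,0],[0.15,0,0],[0.2,0,0],[0.25,0,0],[0.3,0,0],[0.35,0,0],[0.4,0,0]],"fingers":[1,1,1,1,1,1,1,1]}' 80
python3 -m crank '{"xyz":[[0,0,0],[0,0,0],[0,0,0],[0,0,0],[0,0,0],[0,0,0],[0,0,0],[0,0,0]],"twist":[[0.05,0,0],[0.09,0,0],[0.12,0,0],[0.14,0,0],[0.15,0,0],[0.15,0,0],[0.15,0,0],[0.15,0,0]],"fingers":[1,1,1,1,1,1,1,1]}' 80
python3 - <<'E'
from h import *
s=manip.state();print(s['t'],s['tcp_pos'],s['joint_positions'])
p=vision.get_image('top');q=vision.get_image('scene')
for x in (p,q): 
  for l in ('ladle','ladle_bowl','ladle_grip','sinker0_center'): print(l,[(np.round(d['xyz'],3).tolist(),round(d['confidence'],2)) for d in pinpoint(x,l)][:4])
cv2.imwrite('pics/s4.png',np.hstack([cv2.resize(p['img'][200:360,180:330],(400,427)),cv2.resize(q['img'][100:290,280:458],(400,427))]))
E
```

```text
t: 15.42
tcp_pos: [0.5587, 0.196, 0.3053]
ee_rot: [0.835, -0.406, 0.162, -0.334]
contact_force: [-0.6, -0.4, -3.3]
finger_gap: 0.22
finger_force: 78.1
t: 16.42
tcp_pos: [0.5593, 0.1965, 0.3059]
ee_rot: [0.808, -0.393, 0.192, -0.395]
contact_force: [-0.2, -0.1, -1.7]
finger_gap: 0.225
finger_force: 78.2
16.425 [0.55927048 0.19648851 0.30594184] [ 0.68489351 -0.67884282 -0.61100006  0.02366334 -0.72900204 -0.02970871]
ladle [([0.63, 0.248, 0.168], 0.74)]
ladle_bowl [([0.618, 0.245, 0.177], 0.94)]
ladle_grip [([0.565, 0.194, 0.303], 0.98)]
sinker0_center [([0.45, 0.25, 0.016], 0.6)]
ladle [([0.624, 0.254, 0.168], 0.81), ([0.56, 0.202, 0.306], 0.54)]
ladle_bowl [([0.617, 0.242, 0.175], 0.79), ([0.546, 0.182, 0.012], 0.48)]
ladle_grip [([0.562, 0.197, 0.308], 0.94)]
sinker0_center [([0.453, 0.243, 0.014], 0.49)]
```

View pics/s4.png

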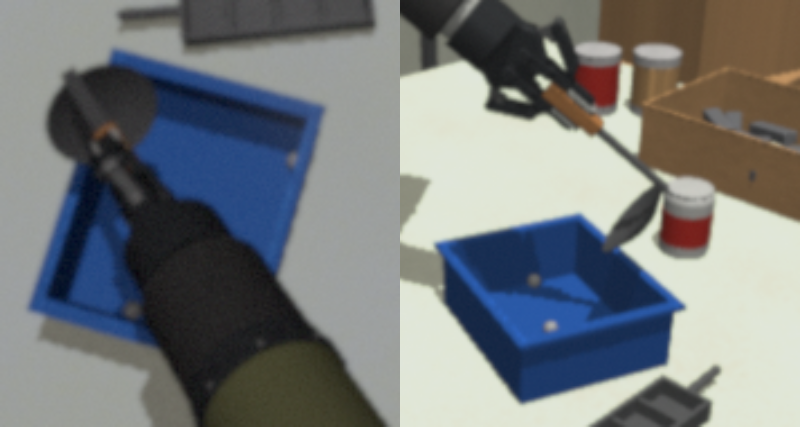

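Two balls lie in the tub, at (291,158) and (132,310) in the left crop. The third isn't visible. I'll tip a little further, wait, and check the weight.

```bash
python3 -m crank '{"xyz":[[0,0,0],[0,0,0],[0,0,0],[0,0,0],[0,0,0],[0,0,0],[0,0,0],[0,0,0]],"twist":[[0.03,0,0],[0.06,0,0],[0.09,0,0],[0.1,0,0],[0.1,0,0],[0.1,0,0],[0.1,0,0],[0.1,0,0]],"fingers":[1,1,1,1,1,1,1,1]}' 80
python3 - <<'E'
from h import *
f=[]
for i in range(8):
    p=vision.get_image(['scene','top'][i%2]); f.append(manip.state()['contact_force'])
    print([(np.round(d['xyz'],3).tolist(),round(d['confidence'],2)) for l in ('sinker0','sinker1_center') for d in find_in(p,l)])
    if i==6: q=p
print(np.mean(f,0),np.std(f,0)); s=manip.state(); print(s['t'],s['tcp_pos'],s['joint_positions'])
cv2.imwrite('pics/s5.png',np.hstack([cv2.resize(p['img'][200:360,180:330],(400,427)),cv2.resize(q['img'][160:290,295:417],(400,427))]))
E
```

```text
t: 17.92
tcp_pos: [0.5592, 0.1965, 0.3059]
ee_rot: [0.787, -0.383, 0.212, -0.435]
contact_force: [0.3, -0.4, -2.5]
finger_gap: 0.224
finger_force: 78.2
[]
[]
[([0.51, -0.238, 0.027], 0.3)]
[]
[([0.525, 0.472, 0.063], 0.65)]
[]
[]
[([0.586, -0.464, 0.02], 0.41)]
[ 0.05412911 -0.2288082  -2.30891689] [0.4031954  0.29821103 0.28233252]
19.125 [0.55918684 0.19640659 0.3058101 ] [ 0.68603966 -0.74432578 -0.69717923  0.03126875 -0.60832213 -0.03677231]
```

View pics/s5.png

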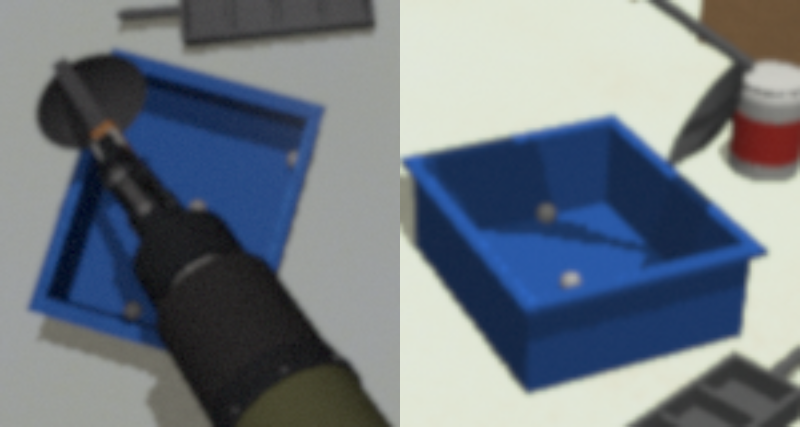

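All three balls show inside the tub in the left crop, at (291,158), (197,206) and (132,310). The bowl looks empty, and the measured load of 2.3 N matches the ladle alone. The ladle is tipped about 57° and clear of the tub.

```bash
python3 -c "
from h import *
print(manip.job_done())"
```

```text
the job is handed in; nothing more can be done
None
```

I tipped all three sinkers into the blue tub and handed the job in at about 19 s, with the empty ladle still gripped, tipped about 57° and held still above the tub; the verdict was not shown.

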